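Set out a soldering station on the jeweller's bench

ROBOT

A 6-joint arm with a two-finger parallel gripper is mounted at the origin on a cart in front of the work surface, level with it; the furniture and walls round the work are solid. World frame = base frame: x ahead of the robot, y to its left, z up, the work surface at z = 0. Lengths are in m, angles in degrees, forces in N, time in s.
With the tool pointing down it reaches from about 0.4 to 0.825 m from the base axis. Payload 7 kg.
Tool frame: the origin (TCP) lies midway between the tips of the shut fingers; the grasp point (between the pads) lies 19 mm behind it; z points along the fingers, y is the line along which they close (so a half turn about z gives the same grasp; the last joint's range is limited). The gripper opens to 88 mm and grips with 3 to 60 N. Pads are 19 mm wide; open, the fingers measure 130 mm over their backs; the gripper's body (78 mm by 193 mm) begins 47 mm behind the grasp point.
Start: joints at [93.742, 20.546, 0.682, 0, -70.136, -16.507], TCP at [0.149, 0.658, 0.227] pointing down, gripper open.
Joint ranges: [-176.03, 176.03], [-82.01, 121.73], [-58.28, 71.71], [-173.87, 95.51], [-174.79, -0.11], [-173.66, 173.66]. Speed limits (degrees/s): [136.94, 136.94, 172.46, 180, 180, 180].

INTERFACE

Orientations are given as a 3x3 rotation matrix whose columns are the frame's x, y, z axes.
In Python, from rig import robot gives the robot as it stands. Calls block until the motion is done:
- robot.goto(position, orientation): joint-space move of the TCP to a pose.
- robot.servo_line(position, ori=None, speed=0.15): straight line of the TCP; ori=None keeps the orientation; speed is the mean speed in m/s.
- robot.movej(angles): joint-space move.
- robot.move_gripper(opening): opening from 0.0 (shut) to 1.0 (fully open); the grip force is fixed at half the most; returns when the fingers have stopped.
- robot.dwell(seconds).
- robot.ik(position, orientation): joint angles nearest the present ones, or None.
- robot.grab_frame(name): name is "side" or "top"; returns (picture, depth): 384x512x3 uint8, red, green, blue; 384x512 float32, m along the optical axis (not along the pixel's ray), 0 where there is no reading.
- robot.camera_info(name): a dict with "vfov" (degrees; the focal length in pixels is half the picture's height over the tangent of half this angle, whatever the lens; pixels are square), "cx", "cy" (the principal point, pixels), "view" (4x4, takes a point from world to camera coordinates). Camera axes: x right, y down, z forward; pixel columns grow to the right and rows downward; lengths in m; the calibration is good to about 2 mm. A picture is of the moment at which its call begins. camera_info takes no time and is no camera call.
A pose or a line that the arm cannot do raises robot.Unreachable and nothing moves.
- robot.job_done(): hands the job in; it is judged then, once.
Readings, each from a call of its own:
- robot.read_t(): time.
- robot.read_qpos(): joint angles.
- robot.read_qvel(): joint speeds.
- robot.read_effort(): joint torques, N m.
- robot.read_position(): TCP position.
- robot.read_tcp_rot(): TCP orientation.
- robot.read_force(): force on the tool from outside, world axes, zero at the start.
- robot.read_ft_torque(): the same for the moment, N m.
- robot.read_grip_width(): opening from 0.0 (shut) to 1.0 (fully open).
- robot.read_finger_force(): force on a finger pad.
Only numpy, scipy, OpenCV 4.12 (cv2) and the standard library are available. Lean on these libraries where they do the work, as an engineer would, in place of code of your own. Each camera call takes 0.05 s, during which the arm holds its last target. There are 200 camera calls.

TASK

Set out the soldering station. First lay the charcoal block across the front of the scorched tile that lies by itself on the bench top (the end nearest the robot), square to it, centred sideways and flush with its front edge; then lay the small fire brick flat on the tile close behind the block (within a centimetre), its long side along the block and centred on it. Stand the flux pot on the bench between the tile and the trays, level with the middle of the block and about 3 cm clear of the tile's side, and seat the loose notched tray fully down on the fixed tray with its notch over the key; these two may be done at any time, and the glue bottle and the blue tin stay where they are.

Things in the scene. Friction and masses are not known exactly. Their poses are not given: they have to be found in the camera images.
- tile: scorched rectangular soldering tile, lying by itself on the open bench top in front of the wooden soldering board, fixed: 106 mm along its x, 82 along y, 16 thick; origin at the centre of its underside, so its top is at z 16 mm. Its -x end is the front (towards the robot), turned at most 0.2 rad.
- tray_base: lower tray, fixed to the bench: open square steel tray 60x60 mm, rim 20 mm high, walls 3; origin at the centre of its underside. On its +x (far) side a dark upright key, 12 mm wide along y (8 at the nose), occupies x = 23 to 29 mm and rises to z = 28 mm, 8 mm above the rim. Turned at most 0.3 rad.
- tray_top: loose upper tray: square, steel, 60x60 mm, 26 high, 120 g, one divider; origin at the centre of its underside. A notch 17 mm wide (y) and 10 deep runs the full height of the middle of its +x side, seen from above as a recess. Grip it across its plain y sides. Seated, it lies on the lower tray's rim, axes alike, outlines flush, origin 20 mm above the lower one's.
- tray_notch (a point): point at the bottom of the upper tray's notch, 25 mm along +x from the tray's origin: tells which side the notch is on
- charcoal: loose dark charcoal soldering block on the open bench top (not those on the wooden board), 60 mm along its x, 80 along y, 22 thick, 100 g; origin at the centre of its underside. Grip it across the 60 mm. It must lie on the tile with its 80 mm side across the tile (its own x along the tile's x, either way round).
- brick: loose pale sandy offcut of fire brick, 35 mm along its x, 51 along y, 25 thick, 90 g; origin at the centre of its underside. Grip it along the 51 mm, the block being in the way of the other sides when it is in place.
- pot: loose white flux pot with green lid (the lid is fast), 53 mm across and 48 high; origin at the centre of its underside, round, stands upright. Grip it at any yaw.
- glue: bystander: small white glue bottle with orange band, 27 mm across, 59 high; origin at the centre of its underside. Leave it alone.
- tin: bystander: round blue-green screw tin, 58 mm across, 24 high; origin at the centre of its underside. Leave it alone.
Things that resemble listed ones, but are neither listed nor needed, are in the scene too. Leave any orange look-alike of the pot alone. What is shaped like the charcoal but yellow is not meant.

How it is judged (in metres and radians):
On the way, in this order (a step that is already met when the one before it is completed fails the run):
1. the charcoal block lies on the front of the tile (x of charcoal in the frame of tile between -0.035 and -0.011 m and y of charcoal in the frame of tile between -0.012 and 0.012 m and z of charcoal in the frame of tile between 0.012 and 0.019 m and angle between the x axis of charcoal and the x axis of tile, either way round below 0.15 rad and angle between charcoal's own z axis and vertical below 0.08 rad and linear speed of charcoal below 0.02 m/s), for 0.2 s.
2. the fire brick lies on the tile close behind the block (all of step 1 and (x of brick in the frame of charcoal between 0.044 and 0.062 m or x of brick in the frame of charcoal between -0.062 and -0.044 m) and x of brick in the frame of tile above 0.009 m and y of brick in the frame of charcoal between -0.014 and 0.014 m and z of brick in the frame of tile between 0.012 and 0.019 m and angle between the x axis of brick and the x axis of tile, either way round below 0.2 rad and angle between brick's own z axis and vertical below 0.08 rad and linear speed of brick below 0.02 m/s), for 0.2 s.
At the end, for the whole second after the job is handed in: Block flat on tile, front flush, centred (12 mm, 0.15 rad); brick flat on tile behind it, gap up to 14 mm, centred (14 mm, 0.2 rad); pot upright on the tray side, 14-46 mm off the tile, level with the block (18 mm); upper tray down on the rim, flush (8 mm x, 6 mm y); at rest (all of step 2 and x of pot in the frame of charcoal between -0.018 and 0.018 m and (y of pot in the frame of tile between 0.0815 and 0.1135 m or y of pot in the frame of tile between -0.1135 and -0.0815 m) and horizontal distance between pot and tray_base below 0.22 m and height (world z) of pot below 0.004 m and angle between pot's own z axis and vertical below 0.08 rad and linear speed of each of pot, tray_top below 0.02 m/s and x of tray_top in the frame of tray_base between -0.008 and 0.008 m and y of tray_top in the frame of tray_base between -0.006 and 0.006 m and z of tray_top in the frame of tray_base between 0.017 and 0.0225 m and x of tray_notch in the frame of tray_base above 0.012 m and angle between tray_top's own z axis and vertical below 0.06 rad); the robot touches nothing.
It fails at once if glue bottle disturbed (distance of glue from where it was at the start of the episode above 0.03 m or angle between glue's own z axis and vertical above 0.5 rad).
It fails at once if blue tin disturbed (distance of tin from where it was at the start of the episode above 0.03 m or angle between tin's own z axis and vertical above 0.5 rad).
It also fails if it takes over 104 s, if anything falls off the work surface, if the arm or the gripper's body presses on something with over 40 N, if the wrist force passes 120 N, or if a joint passes its speed limit or range.

## Working session

There is one attempt and no reset: what is moved stays moved. The work goes in short steps, each a Python script; the robot and the scene stay as the last script left them, time stands still between calls to the robot, and variables do not carry over. Pictures are saved under pics/ and viewed, at most 14 in all, crops included, and the job is handed in when it is done.

```bash
mkdir -p pics; ls; python3 - <<'E'
from rig import robot
import numpy as np,cv2
for n in("side","top"):
    im,d=robot.grab_frame(n); np.savez(f"pics/{n}0.npz",im=im,d=d)
    cv2.imwrite(f"pics/{n}0.png",cv2.resize(im[:,:,::-1],(800,600),interpolation=cv2.INTER_CUBIC))
    i=robot.camera_info(n); print(n,i,(d>0).mean())
print(robot.read_tcp_rot())
E
```

```text
pics
side {'vfov': 42.95880391142012, 'cx': 255.93380832511784, 'cy': 193.24394354731274, 'view': array([[-0.03685567,  0.99919957, -0.01555248,  0.0865739 ],
       [ 0.75155276,  0.01745699, -0.65944196, -0.3468669 ],
       [-0.65864262, -0.03599269, -0.75159459,  1.75544579],
       [ 0.        ,  0.        ,  0.        ,  1.        ]])} 0.995849609375
top {'vfov': 54.71647060938659, 'cx': 261.0290819002818, 'cy': 189.69349968430382, 'view': array([[ 0.08546864, -0.99632318, -0.00593588, -0.10001247],
       [-0.97514512, -0.08242659, -0.20566443,  0.5102151 ],
       [ 0.20441897,  0.02336621, -0.97860457,  0.8052899 ],
       [ 0.        ,  0.        ,  0.        ,  1.        ]])} 0.9962209065755209
[[ 9.75249775e-01 -2.21105954e-01 -1.81128662e-04]
 [-2.21105974e-01 -9.75248638e-01 -1.49728135e-03]
 [ 1.54412340e-04  1.50027193e-03 -9.99998863e-01]]
```

View pics/top0.png

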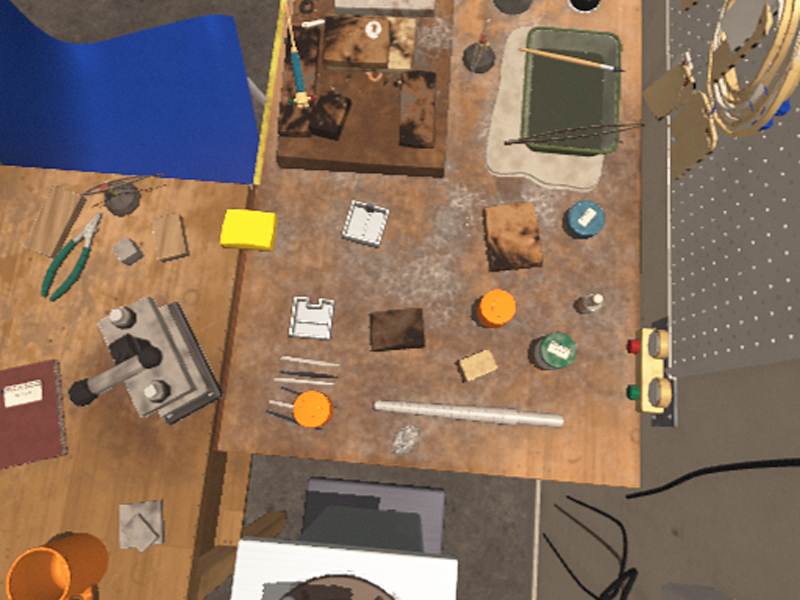

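View pics/side0.png

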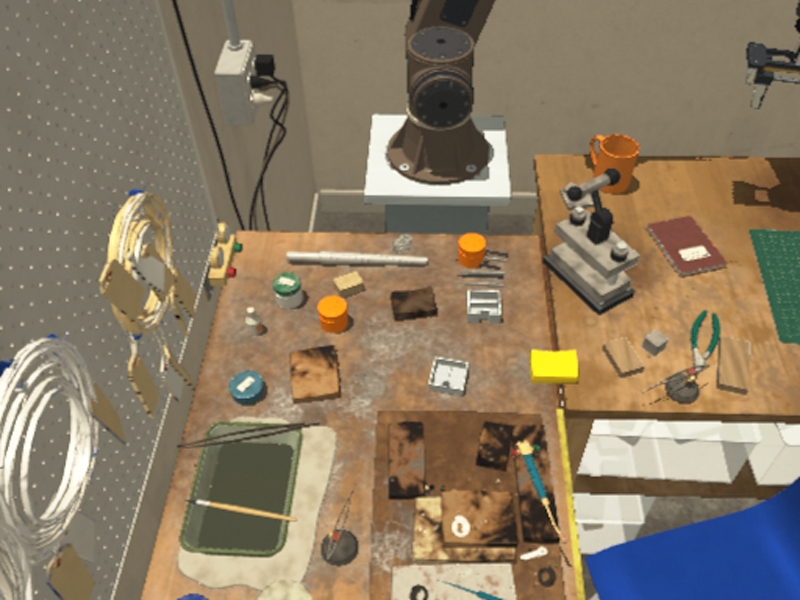

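The top view (800x600 pixels) shows:
- tile (513,236) and fixed tray (366,223), key up
- notched tray (312,317), notch up
- charcoal (398,329), brick (478,366) and green-lidded pot (554,350)
- glue (592,302) and tin (584,218)
- orange look-alikes at (496,308) and (312,409)

The side view agrees. Next I'll measure from both views.

```bash
cat > vis.py <<'E'
import numpy as np,cv2
from rig import robot
def cloud(n,im,d):
    i=robot.camera_info(n); f=192/np.tan(np.radians(i['vfov']/2))
    v,u=np.mgrid[:384,:512]; P=np.dstack([(u-i['cx'])/f*d,(v-i['cy'])/f*d,d])
    V=i['view']; return (P-V[:3,3])@V[:3,:3], d>0      # R^T (p-t)
def shot(n):
    im,d=robot.grab_frame(n); P,ok=cloud(n,im,d); return im,P,ok
def rect(P,ok,c,r,zlo,zhi):
    """min-area rectangle of the points near c in a height band; x,y, sides, angle of first side (deg)"""
    m=ok&(np.hypot(P[...,0]-c[0],P[...,1]-c[1])<r)&(P[...,2]>zlo)&(P[...,2]<zhi)
    m=cv2.morphologyEx(m.astype(np.uint8),cv2.MORPH_OPEN,np.ones((2,2)))>0
    Q=P[m]; (x,y),(a,b),t=cv2.minAreaRect((Q[:,:2]*1000).astype(np.float32))
    return np.round([x,y,a,b,t,np.median(Q[:,2])*1000,len(Q)],1)
E
python3 - <<'E'
from vis import *
C={}
for n in("top","side"):
    z=np.load(f"pics/{n}0.npz"); C[n]=cloud(n,z['im'],z['d'])
px=dict(tile=(513,236,.075,.016),base=(366,223,.05,.020),top=(312,317,.055,.026),char=(398,329,.065,.022),brick=(478,366,.045,.025),pot=(554,350,.045,.048),glue=(592,302,.03,.059),tin=(584,218,.04,.024),or1=(496,308,.045,.048),or2=(312,409,.045,.048),yel=(248,230,.05,.022),tube=(470,413,.03,.015))
P,ok=C['top']
for k,(u,v,r,h) in px.items():
    c=P[int(v/1.5625),int(u/1.5625),:2]
    for n in C:
        Q,o=C[n]; m=o&(np.hypot(Q[...,0]-c[0],Q[...,1]-c[1])<r); zz=Q[m][:,2]*1000
        try: print(k,n,np.round(c*1000),'z pct',np.round(np.percentile(zz,[5,30,50,70,95,99.5]),1),rect(Q,o,c,r,h-.007,h+.012))
        except Exception as e: print(k,n,c,'fail')
m=ok&(abs(P[...,0]-.6)<.08)&(abs(P[...,1])<.05)
print(np.percentile(P[m][:,2],[5,50,95]))
E
```

```text
tile top [ 636. -212.] z pct [-2.   0.6 10.9 15.7 18.1 19.6] [ 514.7 -183.4  114.7  390.8   74.7   16.1 1358. ]
tile side [ 636. -212.] z pct [-3.7  0.1 10.1 14.6 18.3 20.5] [1005.1 -140.9  862.2   81.7   11.2   15.1  951. ]
base top [643.  23.] z pct [-1.6  0.6  2.3  4.3 20.3 27.2] [639.8  19.6  58.7  63.5  80.4  13.1 155. ]
base side [643.  23.] z pct [-3.7 -0.5  1.5  4.6 19.3 27.7] [642.7  22.   58.5  63.3  78.1  14.2  85. ]
top top [484.  92.] z pct [-2.1  0.2  1.6  3.4 25.5 28. ] [478.7  87.3  60.3  59.2  89.4  17.1 138. ]
top side [484.  92.] z pct [-4.3 -0.7  1.8  8.5 24.4 27.5] [474.5  90.5  61.3  82.2  88.7  19.6  81. ]
char top [473. -43.] z pct [-2.1  0.   1.5 20.  23.4 25.1] [421.4 -52.5 163.9  79.1   6.   21.6 799. ]
char side [473. -43.] z pct [-4.3 -0.9  1.8 18.2 22.9 25. ] [924.1 -17.8 990.6  82.3   3.1  20.3 410. ]
brick top [ 426. -167.] z pct [-2.4 -0.3  0.8  3.8 25.9 27.6] [ 400.1 -131.7   37.5  156.7   33.2   24.3  311. ]
brick side [ 426. -167.] z pct [-3.7 -0.4  2.3 19.8 25.7 28.3] [ 907.3 -109.  1040.6   53.6    7.2   23.1  144. ]
pot top [ 456. -274.] z pct [
[... 844 characters left out ...]
  9.2   46.3  217. ]
or2 top [344.  68.] z pct [-1.8  0.4  4.3 46.4 49.6 51.1] [341.6  66.   49.1  49.4   4.9  47.8 431. ]
or2 side [344.  68.] z pct [-3.2  2.7 17.1 42.3 48.8 50.9] [ 853.4   15.9   49.7 1134.2   84.1   46.1  166. ]
yel top [608. 206.] z pct [-2.   2.9 20.2 21.8 23.9 25.2] [507.5  67.4 429.8  91.1  52.9  21.6 729. ]
yel side [608. 206.] z pct [-3.7  5.5 18.2 20.1 23.2 25.5] [997.5 121.3  84.6 885.3  77.3  19.9 495. ]
tube top [ 357. -160.] z pct [-1.9  0.   2.3 18.5 22.5 24.5] [ 354.2 -134.3   21.9  116.5    1.8   20.1  245. ]
tube side [ 357. -160.] z pct [-4.2  0.9 10.7 17.6 22.8 25.1] [ 365.3 -156.2   55.7   19.6   89.1   16.4  114. ]
[-0.00227613  0.00074046  0.01615227]
```

```bash
cat > patch.py <<'E'
s=open('vis.py').read()
a=s.index("    m=cv2.morph"); b=s.index("    Q=P[m]")
s=s[:a]+"""    q=cv2.morphologyEx(m.astype(np.uint8),cv2.MORPH_CLOSE,np.ones((3,3)))
    _,L,S,_=cv2.connectedComponentsWithStats(q); m&=L==1+S[1:,4].argmax()   # biggest blob
"""+s[b:]
open('vis.py','w').write(s)
E
python3 patch.py; python3 - <<'E'
from vis import *
C={}
for n in("top","side"):
    z=np.load(f"pics/{n}0.npz"); C[n]=cloud(n,z['im'],z['d'])
px=dict(tile=(636,-212,75,11,22),base=(643,23,50,8,32),top=(484,92,60,9,32),char=(473,-43,70,16,28),brick=(426,-167,45,18,30),pot=(452,-272,45,40,55),glue=(540,-338,40,15,65),tin=(674,-316,45,17,30),or1=(512,-187,45,40,55))
for k,p in px.items():
    p=np.array(p)/1000
    for n in C:
        Q,o=C[n]; print(k,n,rect(Q,o,p[:2],*p[2:]))
E
```

```text
tile top [ 638.5 -213.6  105.6   82.5   10.5   16.2 1340. ]
tile side [ 640.6 -215.4  110.2   82.    10.3   15.3  921. ]
base top [638.7  21.3  60.8  60.6  78.8  18.5 210. ]
base side [641.4  19.3  60.1  67.   79.9  16.3 189. ]
top top [479.2  87.4  60.3  60.6   0.   23.5 264. ]
top side [481.3  86.   58.7  68.4  88.7  18.9 247. ]
char top [473.6 -44.2  58.2  79.6   9.8  21.7 796. ]
char side [477.2 -45.6  62.6  79.4  11.9  20.7 402. ]
brick top [ 429.2 -169.6   34.2   50.2   27.6   24.4  313. ]
brick side [ 431.7 -171.8   38.4   51.    28.1   23.4  148. ]
pot top [ 458.  -281.9   50.5   50.4   49.2   47.5  417. ]
pot side [ 461.5 -283.9   52.5   50.2    7.6   46.6  205. ]
glue top [ 535.1 -331.8   25.9   20.5   31.2   36.4  133. ]
glue side [ 544.3 -334.8   21.    25.7   14.7   35.   113. ]
tin top [ 674.6 -324.8   55.4   58.4   49.2   23.3  436. ]
tin side [ 6.775e+02 -3.272e+02  5.760e+01  5.760e+01  5.000e-01  2.230e+01
  3.200e+02]
or1 top [ 515.1 -190.6   50.7   51.7   48.5   47.8  398. ]
or1 side [ 517.5 -192.    51.8   51.1    5.2   46.8  222. ]
```

Heights from the two views agree with the text, and positions agree to about 2 mm. Now the block.

```bash
cat > act.py <<'E'
from vis import *
def R(deg):   # tool down, closing axis at yaw deg
    t=np.radians(deg); c,s=np.cos(t),np.sin(t)
    return np.array([[-s,c,0],[c,s,0],[0,0,-1.]])
TILE=(.6395,-.2143,10.4); BASE=(.6395,.0205,-10.8)
def tile(x,y):
    t=np.radians(TILE[2]); return TILE[0]+x*np.cos(t)-y*np.sin(t), TILE[1]+x*np.sin(t)+y*np.cos(t)
def pick_yaw(a,b):
    """add 0/180 to both yaws, whichever needs less turning and is in range"""
    q0=robot.read_qpos(); best=None
    for k in(0,180,-180):
        qs=[robot.ik([x,y,z],R(w+k)) for x,y,z,w in(a,b)]
        if any(q is None for q in qs): continue
        c=max(abs(np.array(qs[0])-q0).max(),abs(np.array(qs[1])-qs[0]).max())
        if best is None or c<best[0]: best=(c,k)
    return best[1]
def pick(x,y,z,yaw,hi=.15):
    robot.goto([x,y,hi],R(yaw)); robot.servo_line([x,y,z],speed=.1); robot.move_gripper(0)
    print('grip',robot.read_grip_width()*88,robot.read_finger_force(),'F',np.round(robot.read_force(),1))
    robot.servo_line([x,y,hi],speed=.15); print('held',robot.read_grip_width()*88)
def lower(x,y,z,yaw,hi=.15,fast=.02):
    robot.goto([x,y,hi],R(yaw)); robot.servo_line([x,y,z+fast],speed=.12); robot.servo_line([x,y,z],speed=.03)
    print('F',np.round(robot.read_force(),1),'pos',np.round(robot.read_position(),4))
def release(op,hi=.15):
    robot.move_gripper(op); p=robot.read_position(); robot.servo_line([p[0],p[1],hi],speed=.15); robot.move_gripper(1.0)
E
python3 - <<'E'
from act import *
x,y=tile(-.023,0); k=pick_yaw((.4744,-.0449,.15,10),(x,y,.15,TILE[2]))
pick(.4744,-.0449,.004,10+k); lower(x,y,.0205,TILE[2]+k); release(.84); print(k,robot.read_t())
for n in("top","side"):
    im,P,ok=shot(n); print(n,rect(P,ok,(x,y),.065,.030,.046),rect(P,ok,TILE[:2],.08,.011,.022))
cv2.imwrite("pics/a.png",cv2.resize(im[120:300,80:400,::-1],None,fx=2.5,fy=2.5))
E
```

```text
grip 60.15517930581831 29.99967187643051 F [-1.8 -0.   3.2]
held 60.044271466519795
F [-1.5  0.1  1.3] pos [ 0.6165 -0.2184  0.0204]
180 10.975
top [ 613.5 -204.5   58.8   54.    10.2   37.8  474. ] [ 636.6 -203.   106.1   61.3   10.4   16.1  424. ]
side [ 619.1 -219.    59.8   79.7   11.1   37.1  519. ] [ 668.3 -209.4   54.6   81.7   12.1   15.3  480. ]
```

View pics/a.png

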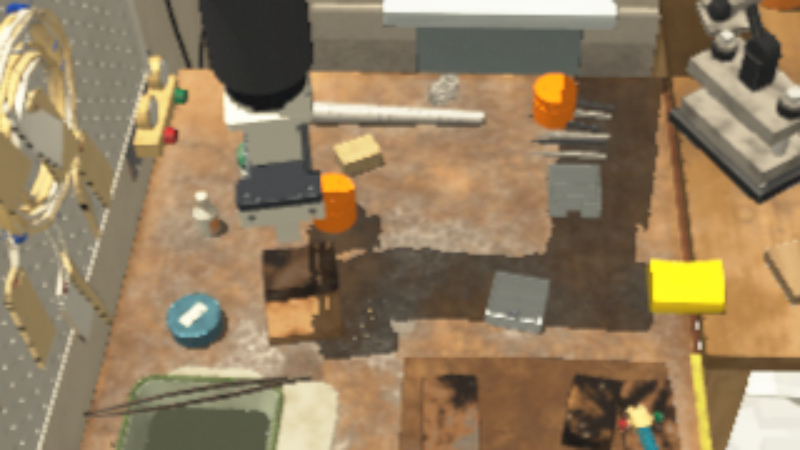

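The side view shows the block at (300,275) lying square across the front of the tile. By measurement it sits at tile x ≈ -22 mm, y ≈ 0. The brick is next, then the pot.

```bash
python3 - <<'E'
from act import *
x,y=tile(.0315,0); k=pick_yaw((.430,-.1704,.15,117.7),(x,y,.15,TILE[2]+90))
pick(.430,-.1704,.004,117.7+k); lower(x,y,.0205,TILE[2]+90+k); release(.75); print(k,robot.read_t())
bx,by=x,y
x,y=tile(-.023,.097); k=pick_yaw((.4588,-.2826,.15,0),(x,y,.15,TILE[2]))
pick(.4588,-.2826,.016,k)
for n in("top","side"):
    im,P,ok=shot(n); print(n,rect(P,ok,(bx,by),.045,.034,.048),rect(P,ok,tile(-.023,0),.065,.030,.046))
lower(x,y,.0165,TILE[2]+k); release(.8); print(k,robot.read_t())
for n in("top","side"):
    im,P,ok=shot(n); print(n,rect(P,ok,(x,y),.045,.040,.055), rect(P,ok,(.479,.087),.055,.009,.032))
cv2.imwrite("pics/b.png",cv2.resize(im[120:300,80:400,::-1],None,fx=2.5,fy=2.5))
E
```

```text
grip 50.75200474297933 30.00030130147934 F [-0.   1.5  1.4]
held 50.93921372201888
F [-0.6  0.1 -1. ] pos [ 0.6703 -0.2086  0.0203]
0 20.7583
grip 51.05985765346631 30.00030452174542 F [-0.3  0.2  0.5]
held 50.98481765886642Traceback (most recent call last):
  File "<stdin>", line 8, in <module>
  File "vis.py", line 13, in rect
    _,L,S,_=cv2.connectedComponentsWithStats(q); m&=L==1+S[1:,4].argmax()   # biggest blob
                                                         ~~~~~~~~~~~~~~^^
ValueError: attempt to get argmax of an empty sequence
```

The top view has no points there, so the arm is probably blocking it. I'll use the side view.

```bash
python3 - <<'E'
from act import *
im,P,ok=shot("side")
cv2.imwrite("pics/b.png",cv2.resize(im[100:300,80:400,::-1],None,fx=2.5,fy=2.5))
print(rect(P,ok,tile(.0315,0),.045,.034,.048),rect(P,ok,tile(-.023,0),.065,.030,.046))
E
```

```text
[ 658.6 -212.8   64.6   69.9    9.7   38.7  336. ] [ 635.1 -215.6   92.5   79.8   11.8   37.4  662. ]
```

View pics/b.png

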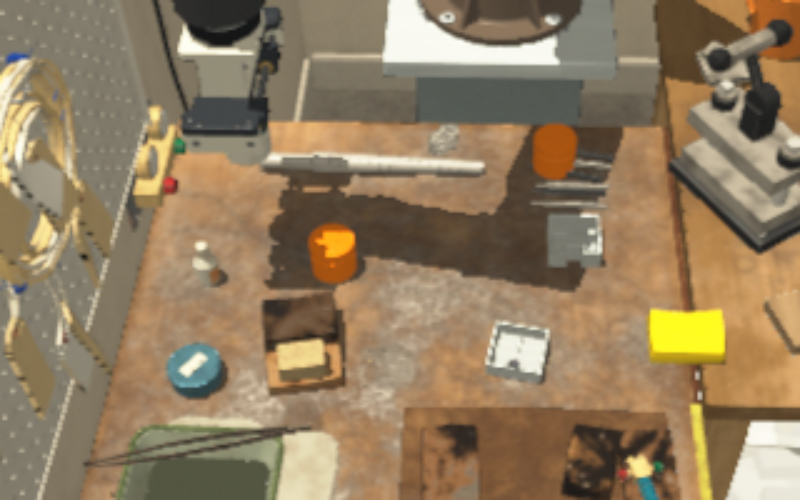

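The brick at (302,355) lies behind the block at (300,320), and the pot is in the gripper. Next I'll set down the pot and then grasp the tray.

```bash
python3 - <<'E'
from act import *
x,y=tile(-.023,.097); w=TILE[2]; q=np.array(robot.read_qpos())
k=min((k for k in(0,180,-180) if robot.ik([x,y,.15],R(w+k)) is not None),key=lambda k:abs(np.array(robot.ik([x,y,.15],R(w+k)))-q).max())
lower(x,y,.0165,w+k); release(.75); print(k,robot.read_t())
tx,ty,tw=.4800,.0868,89.6
bw=BASE[2]+90; k=pick_yaw((tx,ty,.15,tw),(BASE[0],BASE[1],.15,bw))
pick(tx,ty,.005,tw+k)
# hover just above the key, look
robot.goto([BASE[0],BASE[1],.15],R(bw+k)); robot.servo_line([BASE[0],BASE[1],.043],speed=.1); print(k,robot.read_t())
for n in("top","side"):
    im,P,ok=shot(n); np.savez(f"pics/{n}c.npz",im=im,P=P,ok=ok)
    cv2.imwrite(f"pics/c{n}.png",cv2.resize(im[120:300,80:400,::-1],None,fx=2.5,fy=2.5))
    for c,r,l,h in(((x,y),.045,.040,.055),(BASE[:2],.045,.055,.068)):
        try: print(n,rect(P,ok,c,r,l,h))
        except ValueError: print(n,'none')
E
```

```text
F [ 0.1 -0.4 -0.3] pos [ 0.5994 -0.123   0.0163]
180 30.4333
grip 60.100790755215506 30.000398755073547 F [-0.3  0.9  2.9]
held 60.193367050801854
180 36.625
top [ 598.6 -122.7   50.2   51.3   51.6   47.7  378. ]
top [616.2  25.1  60.4  15.1  76.7  63.1  72. ]
side [ 603.1 -124.4   51.9   50.7   31.7   46.8  249. ]
side [653.7  18.5  84.4  41.8  73.5  61.2 139. ]
```

View pics/cside.png

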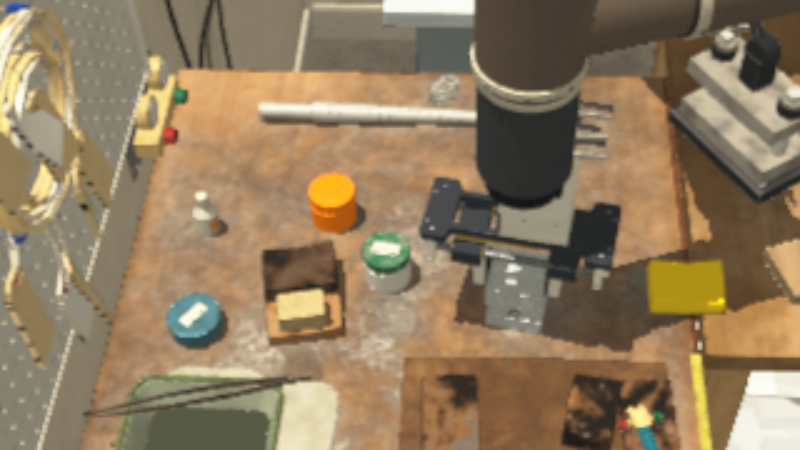

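View pics/ctop.png

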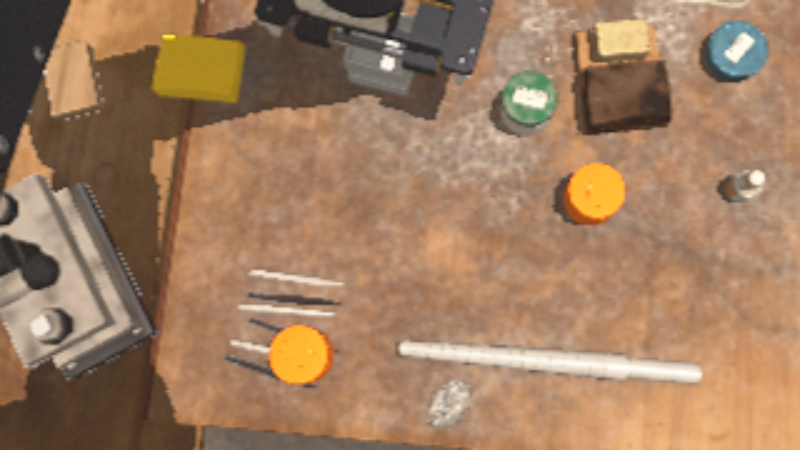

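The pot stands at (387,262) in the side view, beside the tile, and the tray is held above the base at (515,290). I'll lower it in small steps, watching the force.

```bash
python3 - <<'E'
from act import *
f0=np.array(robot.read_force())
for z in(.035,.032,.030,.028,.0265,.0255):
    robot.servo_line([BASE[0],BASE[1],z],speed=.03)
    f=np.array(robot.read_force())-f0; print(z,np.round(f,1),np.round(robot.read_position()[2],4))
    if np.linalg.norm(f)>12: break
print(robot.read_t())
E
```

```text
0.035 [-0.8 -0.7  0.2] 0.0347
0.032 [ 0.  -0.8 -0.2] 0.0317
0.03 [-0.5  0.1  0.1] 0.0299
0.028 [-0.8  0.3 -0.2] 0.0278
0.0265 [ 0.4  0.1 -0.1] 0.0264
0.0255 [-0.4 -1.2  0. ] 0.0254
38.3917
```

It went over the key without contact. I'll release it and check the whole scene.

```bash
python3 - <<'E'
from act import *
robot.servo_line([BASE[0],BASE[1],.0248],speed=.02); release(.8,.2)
robot.goto([.45,.25,.3],R(90+180) if robot.ik([.45,.25,.3],R(270)) is not None else R(90)); print(robot.read_t())
ch,br,po=tile(-.023,0),tile(.0315,0),tile(-.023,.097)
for n in("top","side"):
    im,P,ok=shot(n)
    for k,c,r,l,h in(("ch",ch,.055,.030,.0395),("br",br,.04,.0395,.048),("pot",po,.045,.04,.055),("tray",BASE[:2],.05,.036,.056),("glue",(.54,-.333),.04,.015,.065),("tin",(.675,-.325),.045,.017,.03),("tile",TILE[:2],.08,.011,.022)):
        try: print(n,k,rect(P,ok,c,r,l,h))
        except ValueError: print(n,k,'none')
    cv2.imwrite(f"pics/d{n}.png",cv2.resize((im[80:230,120:420] if n=="top" else im[150:300,100:400])[:,:,::-1],None,fx=2.6,fy=2.6))
E
```

```text
42.1917
top ch [ 628.  -215.1   82.8   80.2   10.5   37.6  718. ]
top br [ 669.8 -208.9   33.4   48.9   10.4   41.1  212. ]
top pot [ 599.  -122.7   50.6   50.6   59.9   47.9  377. ]
top tray [638.4  20.2  60.2  61.3  79.2  44.7 219. ]
top glue [ 535.2 -331.7   25.8   20.7   28.5   36.7  134. ]
top tin [ 674.8 -325.2   56.    57.8   45.7   23.3  433. ]
top tile [ 647.6 -211.4   84.5   81.8   11.5   15.9  218. ]
side ch [ 629.5 -217.    82.1   79.9   11.4   36.7  488. ]
side br [ 661.2 -213.    59.4   48.4   10.8   41.   113. ]
side pot [ 602.  -125.2   51.6   51.4   45.2   46.8  249. ]
side tray [640.8  18.3  60.3  64.1  79.5  42.8 179. ]
side glue [ 544.  -335.3   22.3   25.6   13.8   35.7  110. ]
side tin [ 676.2 -327.7   58.9   55.9   12.1   22.6  321. ]
side tile [ 667.8 -209.7   53.2   80.5    8.9   15.1  249. ]
```

View pics/dtop.png

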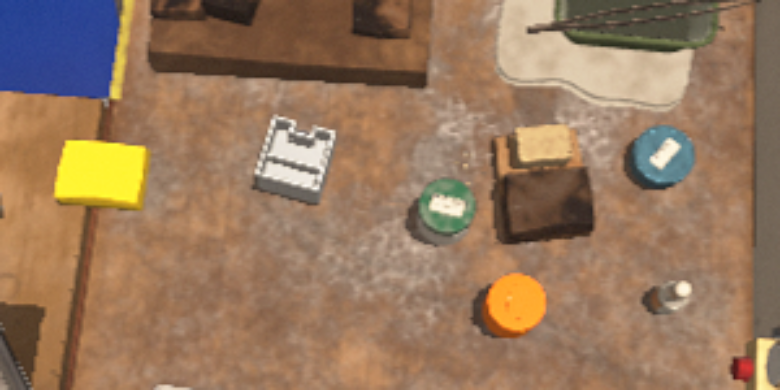

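View pics/dside.png

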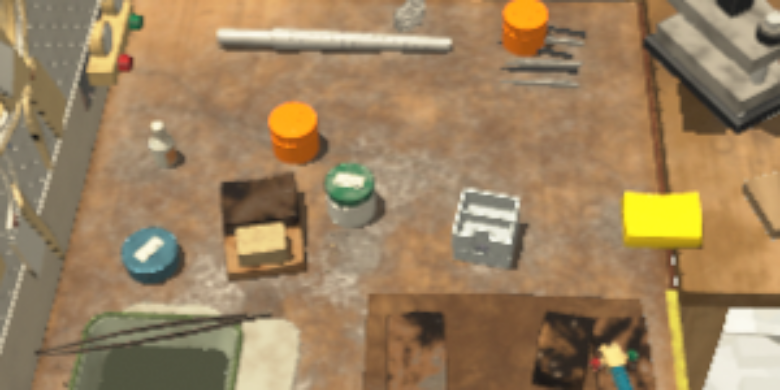

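The block, brick, pot and tray are all where they should be: the tray flush on the base at (295,160) in the top view, the brick behind the block at (545,190), and the glue and tin unmoved. Handing in.

```bash
python3 -c "
from rig import robot
print(robot.job_done())"
```

```text
the job is handed in; nothing more can be done
None
```

I handed the job in at about 42 s of the 104 s allowed: block, brick, pot and tray measured in place, glue and tin unmoved; no verdict came back, and I did not measure the tray's final seated height separately.

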